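Refit the plunger rod of the dosing head

TASK

Refit the plunger rod of the dosing head: take the rod in the open window between guide sleeve and cylinder, push it partway into the cylinder bore, let go, take hold further back and push on until it is home. Home is where it rests against the sprung stop deep in the bore, slightly pressing its spring; where the stop sits is not visible, so feel for it beyond the drag of the seal, press it gently without forcing it, then let go of the rod and leave it there. Do not disturb the label roll, the jar cap and the tally counter lying round the work.

Things in the scene. Friction and masses are not known exactly. Their poses are not given: they have to be found in the camera images.
- unit: The dosing head, a fixed metal fixture: base plate 384 x 70 x 12 mm on the worktop and, in line on one level axis 60 mm above the worktop, a closed guide sleeve (138 mm long, 32 mm thick), an open window of 100 mm, then the cylinder. Origin on the worktop right under the bore mouth; x axis = direction of insertion, z up.
- bore_mouth (a point): Centre of the bore's mouth in the cylinder's face, on the axis, 60 mm above the worktop. x axis = direction of insertion, z up. Bore 17 mm wide with a countersunk mouth. The cylinder's flange is 50 mm in diameter (rises 25 mm above the axis), the rest 38 mm with a 44 mm seal housing.
- seal (a point): Middle of the seal hidden in the bore, 54 mm inside the mouth. It spans 49 to 59 mm and grips the rod: from when the tip reaches it, pushing meets a rather steady drag of a few newtons (about 3 to 13 N with the rod gripped, different each time). The drag also holds the let-go rod against the stop's spring.
- sleeve_end (a point): Centre of the guide sleeve's open end, 100 mm behind the bore mouth on the same axis, same axes. Between the two the rod is bare and nothing stands beside it; the base plate is 48 mm below the axis. Only there can it be gripped, from above, fingers closing across the rod. The sleeve's 40 mm collar rises 20 mm above the axis.
- rod_tip (a point): Very tip of the plunger rod: plain steel, 14 mm in diameter, 215 mm long, 0.19 to 0.3 kg, domed ends; x axis along the rod in the direction of insertion. At the start it lies loosely in the guide sleeve, about 1.5 mm below the axis, tip 3 to 16 mm short of the bore mouth. The window is too short to push it home with one grip: two or more are needed.
- rod: The same plunger rod; origin at its middle, x axis along it in the direction of insertion.
- end_cap: Round aluminium cap, 42 mm in diameter, closing the cylinder's far end; origin on the axis 120 mm beyond the mouth. It carries the hidden stop, whose face is set anew each time 82 to 104 mm inside the mouth: a pad on a spring (3 N per mm, 8 mm travel, no preload), so the push climbs steeply above the seal's drag on touching it. Over 12 N on the stop spoils it.
- label_roll_mid (a point): Middle of a bystander: upright roll of labels, 66 mm in diameter, 39 mm high, standing on the worktop beyond the cylinder end.
- cap_mid (a point): Middle of a bystander: loose yellow jar cap, 64 mm in diameter, 11 mm high, lying on the worktop to the right of the sleeve end.
- counter_mid (a point): Middle of a bystander: small round tally counter with a knob on top, 44 x 51 x 30 mm, standing to the right of the sleeve end.

How it is judged:
By the outcome, as a careful person would: the job done as asked, in the order asked, and still so for the second after the job is handed in, with the robot touching nothing.
It also fails if it takes over 72 s, if anything falls off the work surface, if the arm or the gripper's body presses on something with over 40 N, if the wrist force passes 120 N, or if a joint passes its speed limit or range.

ROBOT

A 7-joint arm with a two-finger parallel gripper is mounted at the origin on a cart in front of the work surface, level with it; the furniture and walls round the work are solid. World frame = base frame: x ahead of the robot, y to its left, z up, the work surface at z = 0. Lengths are in mm, angles in rad, forces in N, time in s.
With the tool pointing down it reaches from about 400 to 850 mm from the base axis. Payload 6.9 kg.
Tool frame: the origin (TCP) lies between the finger pads; the fingertips stand 14 mm ahead of it and the grasp point (between the pads) lies 5 mm behind it (robot.tcp_to_tips is the z of the fingertips in the tool frame, in mm); z points along the fingers, x is the direction in which the jaws open and shut, and the axes are right-handed (so a half turn about z gives the same grasp; the last joint's range is limited). The gripper opens to 85 mm and grips with 20 to 120 N. Pads are 22 mm wide; open, the fingers measure 114 mm over their backs; the gripper's body (76 mm by 85 mm) begins 54 mm behind the grasp point. The pads swing forward as they close: fully open they stand 13 mm farther back than shut.
Start: joints at [1.423, 0.507, -0.238, 1.5, 0.126, 1.149, -0.155], TCP at [156.898, -604.975, 245.275] pointing down, gripper open.
Joint ranges: [-3.08, 3.08], [-0.24, 2.05], [-1.43, 1.35], [0, 2.5], [-1.52, 4.66], [0.17, 1.96], [-2.89, 2.89]. Speed limits (rad/s): [2.39, 2.39, 3.14, 3.14, 3.14, 3.14, 3.14].

INTERFACE

Orientations are given as a unit quaternion [x, y, z, w].
In Python, from station import get_state, capture, calibration, order, look_for, spot_point, robot gives the robot as it stands. The module is installed in compiled form; this text tells all that it offers.
- The arm moves only by the tool carry_out, never from a script. Its argument "moves" is a list of rows, each a list of 6 numbers: the shift along the tool's x, y, z in units of 0.2 m (1.0 is 0.2 m), then the turn, a rotation vector about the tool's x, y, z in units of 180 degrees (1.0 is 180 degrees). A call has 1 to 5 rows; each row shifts and turns the commanded pose from where the row before left it, along the tool's axes as they then stand; what a row does not reach is not made up. A row lasts 1/12 s, in which the tool goes at most 41.7 mm and 7.16 degrees, less where a joint would pass 70% of its speed; a pose out of reach is approached as far as the arm can. A call with a number of a shift or a turn outside -1 to 1 is refused whole. A call with a gripper value outside its range is refused whole. "hand" is the opening, from 0 (shut) to 1 (fully open), set as the call begins (left out, the last holds). The fingers move at their own pace and stop on an object; "force" is the grip in N (left out, the last holds). Time passes only in rows, so rows that do not move let the fingers close. It gives the time, the measured TCP pose, the force and the opening at its end, in the units of the state.
- get_state(): the state, without advancing time (a new reading comes with each control period).
- capture(name): name is "scene" or "top"; returns (picture, depth): 480x640x3 uint8, red, green, blue; 480x640 float32, mm along the optical axis (not along the pixel's ray), 0 where there is no reading.
- calibration(name): a dict with "K" (3x3 intrinsics, pixels), "eye" and "orientation" of the camera in the world. Camera axes: x right, y down, z forward; pixel columns grow to the right and rows downward; lengths in mm; the calibration is good to about 2 mm. A picture is of the moment at which its call begins. calibration takes no time and is no camera call.
- order.sign_off(): hands the job in, once; it reports no verdict.
Trained networks look in the newest picture that a camera, given by its name, has taken for a name from the list of things; names that differ only in an ending like _2 or _b are one class to them, and where a whole thing is asked for, a point or a joint stands for the part that bears it (a point fixed in the world has none). Each returns a list of dicts, best first, with "score" (0 to 1); they miss things now and then, are a little off and sometimes report something else, mostly with a low value. They report only what shows in the picture. A call takes as long as a camera call.
- look_for(thing, camera): "extent" ([left, top, width, height] in pixels, round what is visible of it).
- spot_point(thing, camera): "at" ([column, row] in pixels: a listed point, or the origin of a listed thing).
The state is a dict: "time_s": time; "joints": joint angles; "joint_velocities": joint speeds; "joint_efforts": joint torques, N m; "ee_pos": TCP position; "orientation": TCP orientation; "ft_force": force on the tool from outside, world axes, zero at the start; "ft_torque": the same for the moment, N m; "finger_gap": opening from 0.0 (shut) to 1.0 (fully open).
Only numpy, scipy, OpenCV 4.12 (cv2) and the standard library are available. Lean on these libraries where they do the work, as an engineer would, in place of code of your own. Each camera call takes 0.05 s, during which the arm holds its last target.

## Working session

There is one attempt and no reset: what is moved stays moved. The work goes in short steps, Python scripts to look and compute and a tool call to move; the robot and the scene stay as the last step left them, time stands still between calls to the robot, and variables do not carry over. Pictures are saved under pics/ and viewed, and the job is handed in when it is done.

Besides the shell and the picture viewer there is one more tool, called after "Emit:" as name(argument=value, ...) on one line, values as JSON. carry_out: Moves the arm, as the interface text tells. Shifts and turns lie within -1 to 1; 1 stands for 0.2 m of shift or 180 degrees of turn. Its arguments: {"type":"object","properties":{"moves":{"type":"array","items":{"type":"array","items":{"type":"number","minimum":-1,"maximum":1}}},"hand":{"type":"number"},"force":{"type":"number"}},"required":["moves"]}

```bash
mkdir -p pics; cat > h.py <<'E'
import numpy as np, cv2
from scipy.spatial.transform import Rotation as R
from station import *
def save(name,fn):
    p,d=capture(name); cv2.imwrite(f'pics/{fn}.png',p[:,:,::-1]); return p,d
def ray(name,px):
    c=calibration(name);K=np.array(c['K']);r=R.from_quat(c['orientation'])
    v=np.linalg.inv(K)@[px[0],px[1],1]; return np.array(c['eye']),r.apply(v)
def atz(name,px,z):
    e,v=ray(name,px); return e+v*(z-e[2])/v[2]
def atd(name,px,d):
    e,v=ray(name,px); return e+v*d
def proj(name,P):
    c=calibration(name);K=np.array(c['K']);r=R.from_quat(c['orientation'])
    q=K@r.inv().apply(np.array(P)-c['eye']); return q[:2]/q[2]
E
python3 - <<'E'
from h import *
s=get_state(); print(s)
print(robot.tcp_to_tips)
for c in ['scene','top']:
    p,d=save(c,c+'0'); print(c,calibration(c))
    for t in ['bore_mouth','sleeve_end','rod_tip','end_cap','seal','label_roll_mid','cap_mid','counter_mid']:
        r=spot_point(t,c)
        for q in r[:2]:
            u,v=map(int,q['at']); print(t,q['score'],q['at'],d[min(v,479),min(u,639)],atz(c,q['at'],60).round(1))
E
```

```text
{'time_s': 0.0, 'joints': array([ 1.42252936,  0.5083068 , -0.23751286,  1.50114384,  0.12568879,
        1.14891739, -0.15482179]), 'joint_velocities': array([-0.00050433,  0.00196895, -0.0009489 ,  0.00133418,  0.0007602 ,
       -0.00010988, -0.0011394 ]), 'joint_efforts': array([ 3.15491643e-04, -6.20587420e+01, -2.18625695e+00, -2.49653310e+01,
        1.27023447e-02,  1.18545449e-02, -6.27319287e-05]), 'ee_pos': array([ 156.70530625, -604.52952102,  244.44472071]), 'orientation': array([ 7.90896134e-01, -6.11949758e-01, -7.18072815e-04, -5.32527272e-04]), 'ft_force': array([0.09127844, 0.22273634, 0.94213424]), 'ft_torque': array([ 0.0767339 ,  0.03496873, -0.00140539]), 'finger_gap': 0.9982665801525257}
14.0
scene {'K': array([[621.33313779,   0.        , 322.41412017],
       [  0.        , 621.33313779, 243.04274223],
       [  0.        ,   0.        ,   1.        ]]), 'eye': array([-105.42940822, 1046.5758335 ,  781.62441669]), 'orientation': array([-0.21802767,  0.84751725, -0.46845545,  0.12135868])}
bore_mouth 0.64 [279.3, 248.7] 1313.47 [521.4 105.4  60. ]
bore_mouth 0
[... 730 characters left out ...]
  ,   1.        ]]), 'eye': array([ 334.21771679,   17.89697593, 1284.83093311]), 'orientation': array([-0.69546978,  0.71694062, -0.02722885,  0.03970541])}
bore_mouth 0.87 [281.9, 217.0] 1212.2622 [510.6 107.5  60. ]
bore_mouth 0.24 [287.5, 222.5] 1282.5875 [498.6  96.   60. ]
sleeve_end 0.62 [328.8, 217.9] 1232.7979 [505.5   8.8  60. ]
sleeve_end 0.18 [481.4, 271.6] 1253.9952 [ 383.  -304.1   60. ]
rod_tip 0.57 [289.0, 217.5] 1239.3433 [509.1  92.6  60. ]
end_cap 0.67 [227.4, 208.6] 1220.1416 [532.2 222.4  60. ]
seal 0.93 [258.6, 214.5] 1216.7172 [517.5 156.6  60. ]
cap_mid 0.76 [488.7, 222.1] 1280.5228 [ 485.9 -325.1   60. ]
counter_mid 0.68 [480.6, 271.9] 1253.315 [ 382.4 -302.4   60. ]
```

View pics/top0.png

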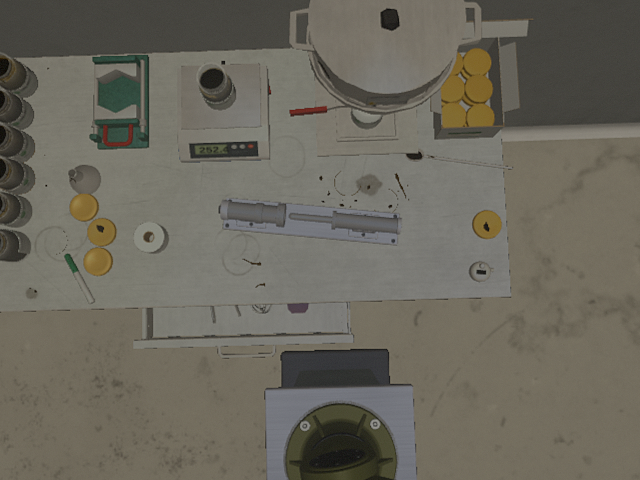

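View pics/scene0.png

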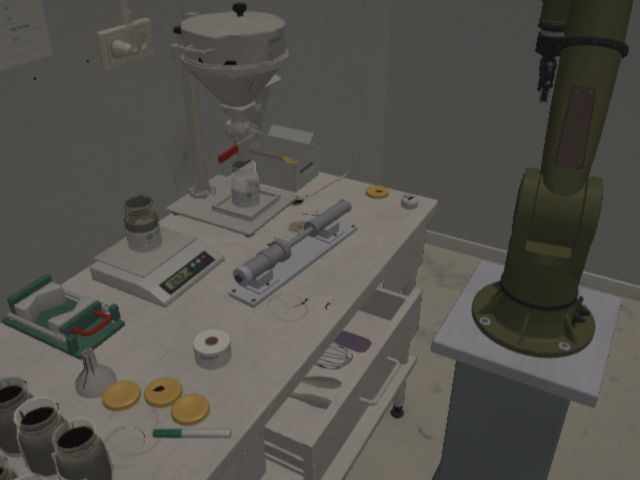

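```bash
cat >> h.py <<'E'
def cloud(name,d):
    c=calibration(name);K=np.array(c['K']);r=R.from_quat(c['orientation'])
    v,u=np.mgrid[0:480,0:640]; uv=np.stack([u+0.,v+0.,np.ones_like(u)],-1)@np.linalg.inv(K).T
    return r.apply((uv*d[...,None]).reshape(-1,3)).reshape(480,640,3)+c['eye']
E
python3 - <<'E'
from h import *
for c in ['top','scene']:
    p,d=save(c,c+'1'); P=cloud(c,d)
    Q=P[(d>0)]
    m=(Q[:,0]>430)&(Q[:,0]<620)&(Q[:,1]>-170)&(Q[:,1]<270)
    Q=Q[m]; 
    print(c,'table z',np.median(Q[Q[:,2]<6][:,2]), 'plate', np.median(Q[(Q[:,2]>8)&(Q[:,2]<18)][:,2]))
    A=Q[Q[:,2]>52]
    for y in range(-150,270,12):
        B=A[(A[:,1]>=y)&(A[:,1]<y+12)]
        if len(B): print(y+6,len(B),B[:,0].min().round(1),B[:,0].max().round(1),np.median(B[:,0]).round(1),B[:,2].max().round(1))
    pl=Q[(Q[:,2]>7)&(Q[:,2]<17)]
    r=cv2.minAreaRect(pl[:,:2].astype(np.float32)); print(r, cv2.boxPoints(r))
    if c=='top':
        cv2.imwrite('pics/crop.png',cv2.resize(p[190:255,210:410,::-1],None,fx=4,fy=4,interpolation=cv2.INTER_CUBIC))
        H=P[(d>0)&(P[...,0]<800)&(P[...,0]>400)&(P[...,1]>-300)&(P[...,1]<300)&(P[...,2]>110)]
        print('tall',H.min(0),H.max(0)); 
        for z in range(100,600,50):
            B=H[(H[:,2]>z)&(H[:,2]<z+50)]
            if len(B): print(z,B.min(0).round(),B.max(0).round())
    else: cv2.imwrite('pics/crop2.png',cv2.resize(p[190:310,220:370,::-1],None,fx=5,fy=5,interpolation=cv2.INTER_CUBIC))
E
```

```text
top table z -0.027966014843741505 plate 12.335089670554908
-144 12 475.9 499.4 492.1 77.2
-132 95 466.6 500.2 481.9 82.3
-120 87 469.3 501.1 484.0 79.8
-108 92 471.0 503.2 484.8 79.1
-96 91 472.0 620.0 487.2 403.6
-84 108 474.2 620.0 491.9 406.4
-72 107 476.2 619.9 494.4 405.3
-60 93 477.4 619.7 491.9 399.1
-48 86 479.4 508.9 492.8 82.1
-36 93 480.0 512.7 495.0 80.6
-24 88 481.7 512.0 495.8 83.8
-12 86 482.7 518.9 498.4 81.6
0 91 481.3 518.4 496.4 83.9
12 39 494.5 509.5 502.1 68.3
24 42 496.9 510.1 502.8 70.8
36 36 499.3 512.7 505.4 70.0
48 37 499.8 513.0 505.5 72.6
60 39 502.1 515.4 508.3 68.3
72 38 502.7 516.0 508.6 69.3
84 33 505.3 518.6 510.8 69.7
96 28 506.1 536.3 523.3 81.7
108 134 489.2 539.6 512.3 90.0
120 106 491.0 539.2 511.2 91.1
132 106 498.3 536.7 515.3 83.0
144 110 500.1 541.2 517.2 86.4
156 119 498.8 540.8 517.7 86.1
168 99 499.8 540.1 518.2 84.6
180 105 504.3 542.5 521.8 83.5
192 106 506.1 542.0 522.2 83.9
204 100 507.9 545.5 525.2 84.4
216 110 509.2 547.0 526.2 84.6
228 107 508.7 551.2 526.6 88.2
240 30 510.3 536.9 525.6 82.2
((522.9262084960938, 50.34053039550781), 
[... 1121 characters left out ...]
.4 515.8 506.5 65.9
60 28 501.4 516.3 506.9 66.3
72 24 505.3 517.0 508.3 67.4
84 18 506.4 515.6 508.3 67.0
96 5 497.1 529.2 508.8 81.6
108 72 490.7 539.8 504.2 86.4
120 138 492.3 541.0 504.3 86.0
132 79 499.4 533.7 507.6 80.7
144 69 501.4 536.0 507.6 80.6
156 83 500.6 543.1 510.5 83.2
168 106 502.5 537.5 512.1 84.7
180 86 505.3 539.5 513.6 80.5
192 83 506.8 540.9 516.5 81.0
204 84 507.9 541.2 516.5 80.2
216 73 508.4 544.2 516.7 79.9
228 128 509.1 552.8 523.5 83.2
240 138 510.2 548.6 527.7 82.5
((508.54229736328125, 50.44450378417969), (386.8300476074219, 74.49095916748047), 82.83708190917969) [[ 447.47037 -136.81685]
 [ 521.37994 -146.10521]
 [ 569.61426  237.70586]
 [ 495.70465  246.99422]]
```

View pics/crop.png

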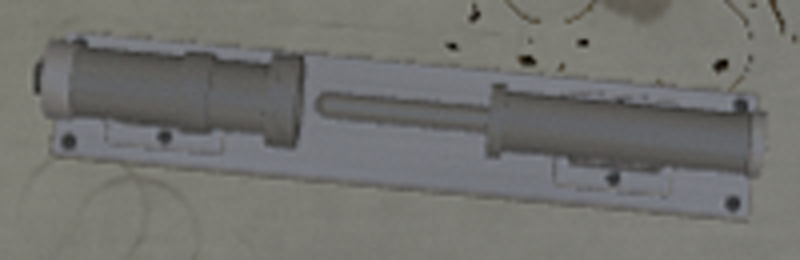

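View pics/crop2.png

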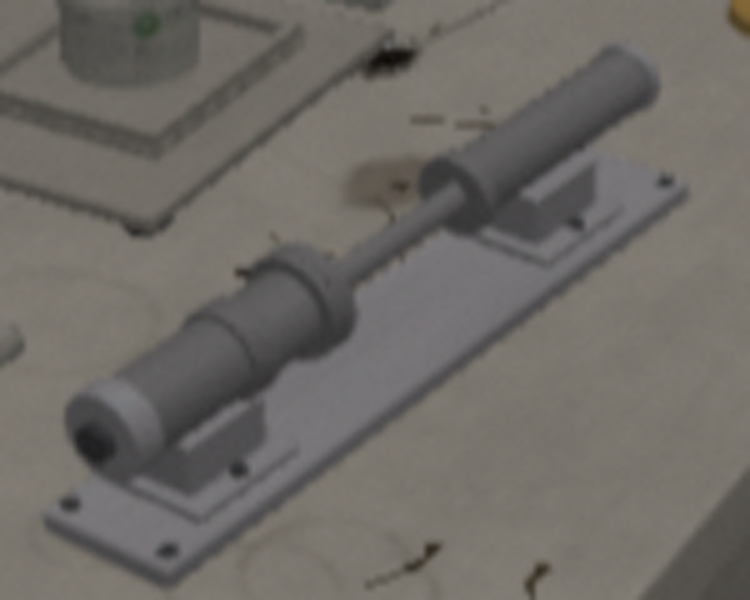

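```bash
cat >> h.py <<'E'
a=np.array([np.sin(np.radians(7.18)),np.cos(np.radians(7.18)),0])
M=np.array([513.9,107.,60.])
def to(P,yaw=None):
    s=get_state(); r=R.from_quat(s['orientation'])
    w=np.array(P)-s['ee_pos']; print('pos',s['ee_pos'].round(2),'units',(r.inv().apply(w)/200).round(4))
    X=r.as_matrix(); print('s,lat',((s['ee_pos']-M)@a).round(2),((s['ee_pos']-M)@np.array([a[1],-a[0],0])).round(2))
    x=np.array([a[1],-a[0],0]); Y=np.column_stack([x,np.cross([0,0,-1],x),[0,0,-1]])
    print('rot units',(R.from_matrix(X.T@Y).as_rotvec()/np.pi).round(4),'F',s['ft_force'].round(2),'ax',(s['ft_force']@a).round(2),'lat',(s['ft_force']@x).round(2),'gap',round(s['finger_gap'],3),'t',s['time_s'],'j',s['joints'].round(2))
E
python3 -c "
from h import *
to([430,-400,245]);to([485,-150,220]);to([504.6,32.6,160])"
```

```text
pos [ 156.89 -604.96  245.28] units [-6.4910e-01 -1.5791e+00  1.4000e-03]
s,lat -751.0 -265.23
rot units [-0.      0.     -0.3793] F [-0.03  0.07  0.61] ax 0.07 lat -0.03 gap 1.001 t 1.0 j [ 1.42  0.51 -0.24  1.5   0.13  1.15 -0.15]
pos [ 156.89 -604.96  245.28] units [-1.79   -2.1592  0.1265]
s,lat -751.0 -265.23
rot units [-0.      0.     -0.3793] F [-0.03  0.07  0.61] ax 0.07 lat -0.03 gap 1.001 t 1.0 j [ 1.42  0.51 -0.24  1.5   0.13  1.15 -0.15]
pos [ 156.89 -604.96  245.28] units [-2.6491 -2.4833  0.4265]
s,lat -751.0 -265.23
rot units [-0.      0.     -0.3793] F [-0.03  0.07  0.61] ax 0.07 lat -0.03 gap 1.001 t 1.0 j [ 1.42  0.51 -0.24  1.5   0.13  1.15 -0.15]
```

Emit:
carry_out(moves=[[-0.065,-0.158,0,0,0,0],[-0.065,-0.158,0,0,0,0],[-0.065,-0.158,0,0,0,0],[-0.065,-0.158,0,0,0,0],[-0.065,-0.158,0,0,0,0]], hand=1, force=40)

```text
time_s: 1.42
ee_pos: [294.6, -501.3, 245.4]
orientation: [0.791, -0.612, 0.0, 0.0]
ft_force: [0.1, 0.3, -0.0]
finger_gap: 1.007
```

Emit:
carry_out(moves=[[-0.065,-0.158,0,0,0,0],[-0.065,-0.158,0,0,0,0],[-0.065,-0.158,0,0,0,0],[-0.065,-0.158,0,0,0,0],[-0.065,-0.158,0,0,0,0]])

```text
time_s: 1.83
ee_pos: [431.3, -398.6, 245.5]
orientation: [0.791, -0.612, 0.0, 0.0]
ft_force: [0.2, -0.1, 0.1]
finger_gap: 1.0
```

Emit:
carry_out(moves=[[-0.16,-0.08,0.02,0,0,0],[-0.16,-0.08,0.02,0,0,0],[-0.16,-0.08,0.02,0,0,0],[-0.16,-0.08,0.02,0,0,0],[-0.16,-0.08,0.02,0,0,0]])

```text
time_s: 2.25
ee_pos: [467.6, -223.2, 225.3]
orientation: [0.791, -0.612, 0.0, -0.0]
ft_force: [-0.1, 0.9, -1.3]
finger_gap: 0.998
```

```bash
python3 -c "
from h import *
to([485,-150,220]);to([504.6,32.6,160])"
```

```text
pos [ 467.56 -223.18  225.27] units [-0.3323 -0.1762  0.0263]
s,lat -333.38 -4.71
rot units [-0.000e+00 -1.000e-04 -3.794e-01] F [-0.06  0.89 -1.35] ax 0.88 lat -0.17 gap 0.998 t 2.25 j [ 0.63  0.37 -0.33  1.81  0.14  0.99 -1.07]
pos [ 467.56 -223.18  225.27] units [-1.1916 -0.5001  0.3262]
s,lat -333.38 -4.71
rot units [-0.000e+00 -1.000e-04 -3.794e-01] F [-0.06  0.89 -1.35] ax 0.88 lat -0.17 gap 0.998 t 2.25 j [ 0.63  0.37 -0.33  1.81  0.14  0.99 -1.07]
```

Emit:
carry_out(moves=[[-0.149,-0.0625,0.04,0,0,0],[-0.149,-0.0625,0.04,0,0,0],[-0.149,-0.0625,0.04,0,0,0],[-0.149,-0.0625,0.04,0,0,0]])

```text
time_s: 2.58
ee_pos: [486.0, -95.4, 193.2]
orientation: [0.791, -0.612, 0.0, -0.0]
ft_force: [0.1, 0.1, 0.7]
finger_gap: 1.0
```

Emit:
carry_out(moves=[[-0.149,-0.0625,0.04,0,0,0],[-0.149,-0.0625,0.04,0,0,0],[-0.149,-0.0625,0.04,0,0,0],[-0.149,-0.0625,0.04,0,0,0]])

```text
time_s: 2.92
ee_pos: [504.5, 32.6, 161.1]
orientation: [0.791, -0.612, 0.0, -0.0]
ft_force: [0.7, -0.3, -0.8]
finger_gap: 1.002
```

Emit:
carry_out(moves=[[0,0,0,0,0,-0.038],[0,0,0,0,0,-0.038],[0,0,0,0,0,-0.038],[0,0,0,0,0,-0.038],[0,0,0,0,0,-0.038]])

```text
time_s: 3.33
ee_pos: [504.5, 31.2, 161.4]
orientation: [0.937, -0.349, 0.0, -0.0]
ft_force: [-0.4, -1.3, -0.2]
finger_gap: 0.998
```

Emit:
carry_out(moves=[[0,0,0,0,0,-0.038],[0,0,0,0,0,-0.038],[0,0,0,0,0,-0.038],[0,0,0,0,0,-0.038],[0,0,0,0,0,-0.038]])

```text
time_s: 3.75
ee_pos: [504.5, 31.0, 161.5]
orientation: [0.998, -0.059, 0.0, 0.0]
ft_force: [-0.4, -0.3, -0.2]
finger_gap: 0.999
```

```bash
python3 -c "
from h import *
to([504.6,32.6,100])
p,d=save('scene','s2');cv2.imwrite('pics/s2c.png',cv2.resize(p[150:310,220:420,::-1],None,fx=4,fy=3.75//1,interpolation=3))"
```

```text
pos [504.51  30.96 161.46] units [-0.0006 -0.0082  0.3073]
s,lat -76.62 0.18
rot units [-0.     -0.0001  0.0025] F [-0.35 -0.34 -0.21] ax -0.38 lat -0.31 gap 0.999 t 3.75 j [ 0.37  0.48 -0.7   1.93  0.4   0.88 -0.65]
```

View pics/s2c.png

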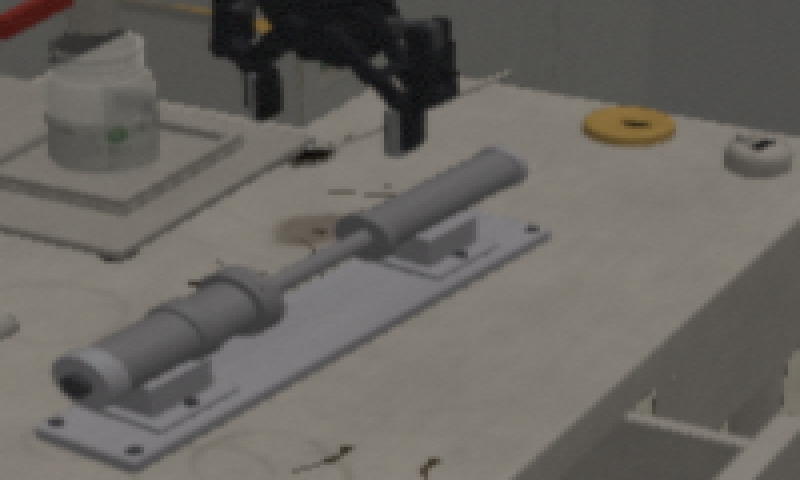

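Emit:
carry_out(moves=[[0,-0.008,0.1,0,0,0.0025],[0,0,0.1,0,0,0],[0,0,0.1,0,0,0],[0,0,0.1,0,0,0],[0,0,0,0,0,0]])

```text
time_s: 4.22
ee_pos: [502.8, 32.1, 78.5]
orientation: [0.998, -0.067, -0.002, 0.0]
ft_force: [-0.6, 0.6, -0.5]
finger_gap: 1.001
```

```bash
python3 -c "
from h import *
to(M-75*a-[0,0,6.5])
p,d=save('scene','s3');cv2.imwrite('pics/s3c.png',cv2.resize(p[150:310,220:420,::-1],None,fx=4,fy=4,interpolation=3)[:600])"
```

```text
pos [502.82  32.07  78.52] units [ 0.0087 -0.0038  0.1251]
s,lat -75.72 -1.62
rot units [ 0.0003  0.0015 -0.0027] F [-0.64  0.57 -0.49] ax 0.49 lat -0.71 gap 1.001 t 4.2167 j [ 0.29  0.59 -0.6   2.02  0.51  0.69 -0.78]
```

View pics/s3c.png

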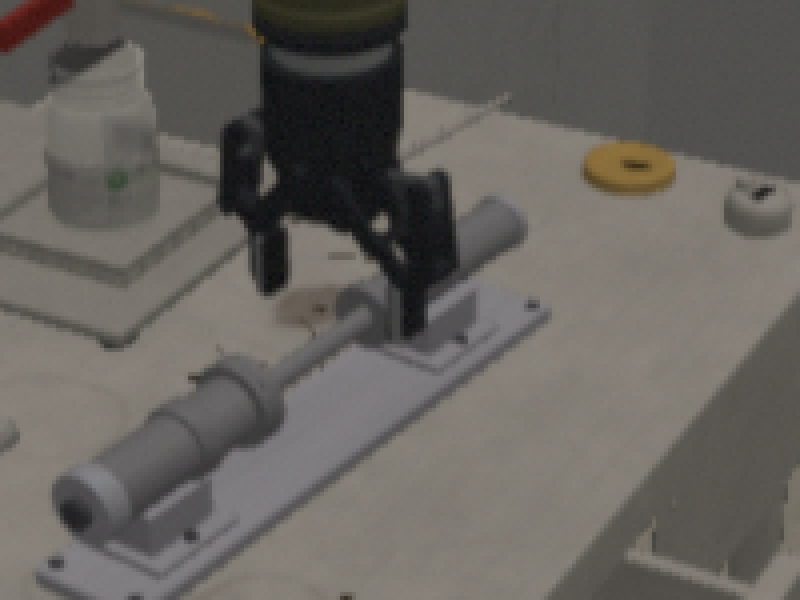

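Emit:
carry_out(moves=[[0.0085,-0.019,0,0,0.0015,-0.0027],[0,0,0.04,0,0,0],[0,0,0.04,0,0,0],[0,0,0.025,0,0,0],[0,0,0.02,0,0,0]])

```text
time_s: 4.68
ee_pos: [506.8, 36.0, 55.8]
orientation: [0.998, -0.061, 0.002, 0.0]
ft_force: [0.1, -0.2, -0.3]
finger_gap: 1.006
```

Emit:
carry_out(moves=[[0,0,0,0,0,0],[0,0,0,0,0,0]])

```text
time_s: 4.85
ee_pos: [506.7, 36.1, 56.1]
orientation: [0.998, -0.061, 0.002, 0.0]
ft_force: [-0.3, -0.5, -0.6]
finger_gap: 0.997
```

```bash
python3 -c "
from h import *
to(M-72*a-[0,0,6.5])
p,d=save('scene','s4');cv2.imwrite('pics/s4c.png',cv2.resize(p[200:300,250:370,::-1],None,fx=6,fy=6,interpolation=3)[:600])
p,d=save('top','t4');cv2.imwrite('pics/t4c.png',cv2.resize(p[180:260,220:350,::-1],None,fx=6,fy=6,interpolation=3)[:600])"
```

```text
pos [506.7   36.13  56.11] units [-0.0086  0.0039  0.013 ]
s,lat -71.21 1.71
rot units [ 0.     -0.0013  0.0009] F [-0.26 -0.46 -0.57] ax -0.49 lat -0.2 gap 0.997 t 4.85 j [ 0.26  0.62 -0.57  2.03  0.56  0.64 -0.81]
```

View pics/s4c.png

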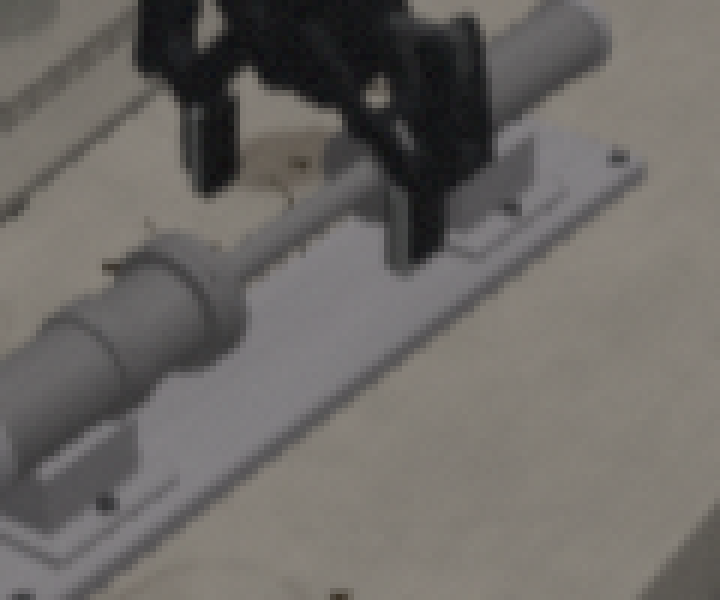

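View pics/t4c.png

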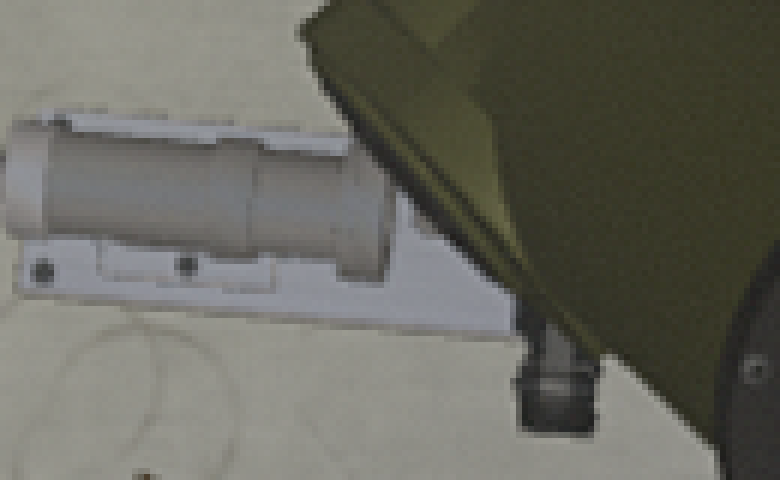

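Emit:
carry_out(moves=[[-0.008,0.002,0.013,0,-0.0013,0.0009],[0,0,0,0,0,0],[0,0,0,0,0,0],[0,0,0,0,0,0],[0,0,0,0,0,0]])

```text
time_s: 5.37
ee_pos: [505.3, 36.0, 53.8]
orientation: [0.998, -0.063, 0.0, -0.0]
ft_force: [-0.0, 0.4, -0.4]
finger_gap: 1.003
```

```bash
python3 -c "
from h import *
to(M-72*a-[0,0,6.5])"
```

```text
pos [505.28  35.95  53.76] units [-0.0016  0.0021  0.0013]
s,lat -71.57 0.33
rot units [-0.     -0.0002 -0.    ] F [-0.03  0.43 -0.36] ax 0.43 lat -0.08 gap 1.003 t 5.3667 j [ 0.25  0.63 -0.57  2.04  0.56  0.63 -0.82]
```

Emit:
carry_out(moves=[[0,0,0,0,0,0],[0,0,0,0,0,0],[0,0,0,0,0,0],[0,0,0,0,0,0],[0,0,0,0,0,0]], hand=0, force=40)

```text
time_s: 5.78
ee_pos: [505.2, 35.9, 53.7]
orientation: [0.998, -0.063, 0.0, 0.0]
ft_force: [-0.6, 0.5, 0.0]
finger_gap: 0.3
```

Emit:
carry_out(moves=[[0,0,0,0,0,0],[0,0,0,0,0,0],[0,0,0,0,0,0],[0,0,0,0,0,0],[0,0,0,0,0,0]])

```text
time_s: 6.2
ee_pos: [506.1, 35.9, 53.9]
orientation: [0.998, -0.063, 0.001, -0.0]
ft_force: [4.8, -0.8, 0.2]
finger_gap: 0.151
```

```bash
python3 -c "
from h import *
to(M-72*a-[0,0,6.5]);print(get_state()['ft_torque'])
p,d=save('scene','s5');cv2.imwrite('pics/s5c.png',cv2.resize(p[200:300,250:370,::-1],None,fx=6,fy=6,interpolation=3)[:600])"
```

```text
pos [506.1   35.94  53.94] units [-0.0057  0.0026  0.0022]
s,lat -71.48 1.14
rot units [-0.0001 -0.0007 -0.    ] F [ 4.76 -0.81  0.18] ax -0.21 lat 4.83 gap 0.151 t 6.2 j [ 0.25  0.63 -0.57  2.04  0.56  0.63 -0.82]
[-0.25597701 -0.96957484  0.15711052]
```

View pics/s5c.png

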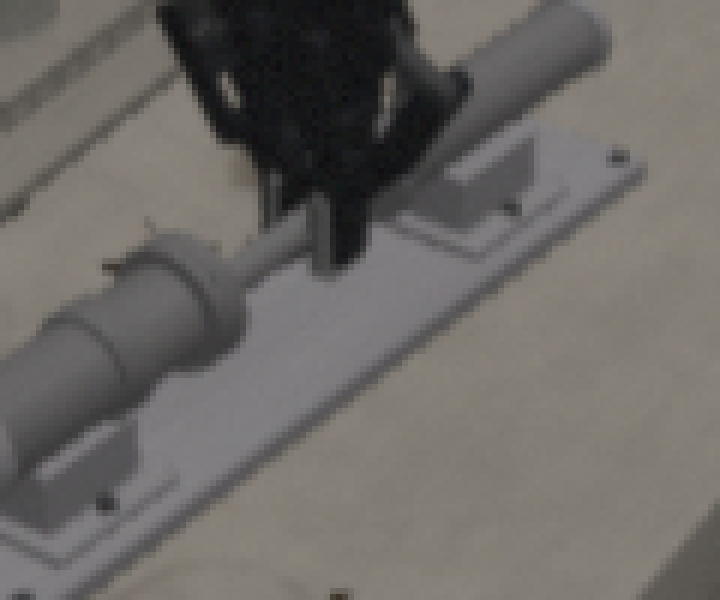

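Emit:
carry_out(moves=[[0.005,0,0,0,0,0],[0,0,0,0,0,0],[0,0,0,0,0,0]])

```text
time_s: 6.5
ee_pos: [506.2, 35.9, 53.7]
orientation: [0.998, -0.063, 0.0, -0.0]
ft_force: [3.1, 0.2, 2.3]
finger_gap: 0.151
```

Emit:
carry_out(moves=[[0.005,0,0,0,0,0],[0,0,0,0,0,0],[0,0,0,0,0,0]])

```text
time_s: 6.75
ee_pos: [506.6, 35.9, 53.6]
orientation: [0.998, -0.063, -0.0, 0.0]
ft_force: [-0.0, 1.7, 2.7]
finger_gap: 0.147
```

Emit:
carry_out(moves=[[0.005,0,0,0,0,0],[0,0,0,0,0,0],[0,0,0,0,0,0]])

```text
time_s: 7.0
ee_pos: [507.2, 35.8, 53.4]
orientation: [0.998, -0.063, -0.001, 0.0]
ft_force: [-3.4, 1.3, 3.0]
finger_gap: 0.146
```

```bash
python3 -c "
from h import *
to(M-72*a-[0,0,6.5]);print(get_state()['ft_torque'])
"
```

```text
pos [507.17  35.77  53.44] units [-0.0111  0.0024 -0.0003]
s,lat -71.51 2.22
rot units [0.0001 0.0004 0.    ] F [-3.35  1.31  3.03] ax 0.88 lat -3.49 gap 0.146 t 7.0 j [ 0.26  0.63 -0.57  2.03  0.56  0.64 -0.81]
[ 0.33970165  0.63613678 -0.20856562]
```

Emit:
carry_out(moves=[[-0.005,0,-0.0075,0,0,0],[0,0,0,0,0,0],[0,0,0,0,0,0],[0,0,0,0,0,0]])

```text
time_s: 7.33
ee_pos: [507.2, 35.3, 55.0]
orientation: [0.998, -0.063, 0.0, 0.0]
ft_force: [0.1, -0.4, -3.6]
finger_gap: 0.147
```

```bash
python3 -c "
from h import *
to(M-72*a-[0,0,6.5]);print(get_state()['ft_torque'])
"
```

```text
pos [507.22  35.31  55.01] units [-0.0117  0.0002  0.0075]
s,lat -71.96 2.34
rot units [ 0.0001 -0.0002 -0.0002] F [ 0.06 -0.44 -3.6 ] ax -0.42 lat 0.11 gap 0.147 t 7.3333 j [ 0.26  0.63 -0.57  2.03  0.56  0.64 -0.81]
[ 0.04285262  0.08880233 -0.02521015]
```

Emit:
carry_out(moves=[[0,-0.01,0,0,0,0],[0,-0.01,0,0,0,0],[0,-0.01,0,0,0,0],[0,-0.01,0,0,0,0],[0,-0.01,0,0,0,0]])

```text
time_s: 7.75
ee_pos: [508.5, 45.9, 55.2]
orientation: [0.998, -0.063, 0.0, -0.0]
ft_force: [-0.1, -1.7, -1.9]
finger_gap: 0.146
```

```bash
python3 -c "
from h import *
to(M-62*a-[0,0,6.5]);print(get_state()['ft_torque'])
"
```

```text
pos [508.52  45.93  55.2 ] units [-0.0115  0.0037  0.0085]
s,lat -61.26 2.29
rot units [-0.     -0.0002  0.    ] F [-0.05 -1.66 -1.92] ax -1.65 lat 0.15 gap 0.146 t 7.75 j [ 0.24  0.63 -0.57  2.02  0.56  0.64 -0.83]
[ 0.06390341  0.02399509 -0.02357382]
```

Emit:
carry_out(moves=[[0,-0.0075,0,0,0,0],[0,-0.0075,0,0,0,0],[0,-0.0075,0,0,0,0],[0,-0.0075,0,0,0,0]])

```text
time_s: 8.08
ee_pos: [509.2, 51.7, 55.2]
orientation: [0.998, -0.063, 0.0, 0.0]
ft_force: [-0.5, 0.9, -1.7]
finger_gap: 0.147
```

Emit:
carry_out(moves=[[0,-0.0075,0,0,0,0],[0,-0.0075,0,0,0,0],[0,-0.0075,0,0,0,0],[0,-0.0075,0,0,0,0]])

```text
time_s: 8.42
ee_pos: [510.0, 57.6, 55.2]
orientation: [0.998, -0.063, 0.0, 0.0]
ft_force: [0.5, 0.3, -3.4]
finger_gap: 0.146
```

```bash
python3 -c "
from h import *
to(M-50*a-[0,0,6.5]);print(get_state()['ft_torque'])
p,d=save('scene','s6');cv2.imwrite('pics/s6c.png',cv2.resize(p[200:300,250:370,::-1],None,fx=6,fy=6,interpolation=3)[:600])"
```

```text
pos [509.99  57.64  55.19] units [-0.0115  0.0027  0.0085]
s,lat -49.46 2.29
rot units [-0.     -0.0002 -0.0001] F [ 0.53  0.29 -3.43] ax 0.36 lat 0.49 gap 0.146 t 8.4167 j [ 0.21  0.63 -0.57  2.02  0.55  0.65 -0.85]
[-0.00441907 -0.00653251 -0.05303849]
```

View pics/s6c.png

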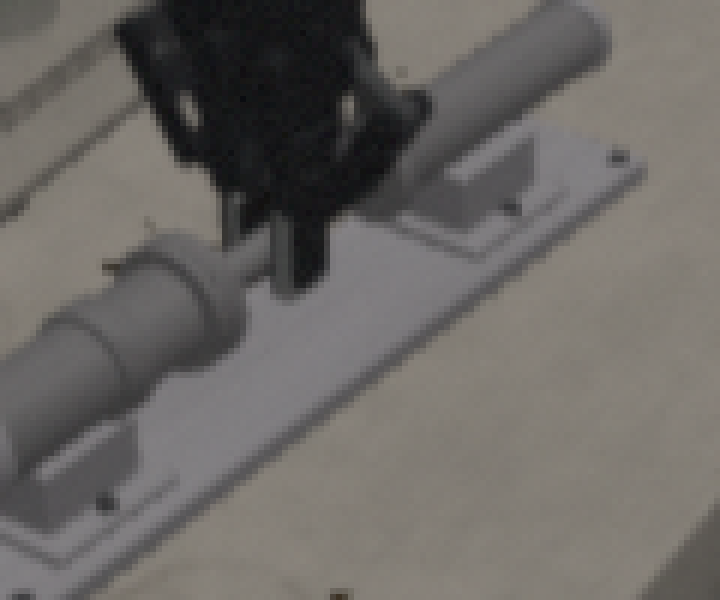

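Emit:
carry_out(moves=[[0,-0.009,0,0,0,0],[0,-0.009,0,0,0,0],[0,-0.009,0,0,0,0],[0,-0.009,0,0,0,0],[0,-0.009,0,0,0,0]])

```text
time_s: 8.88
ee_pos: [511.3, 66.5, 55.2]
orientation: [0.998, -0.063, 0.0, 0.0]
ft_force: [1.4, -1.2, -2.8]
finger_gap: 0.15
```

Emit:
carry_out(moves=[[0,-0.009,0,0,0,0],[0,-0.009,0,0,0,0],[0,-0.009,0,0,0,0],[0,-0.009,0,0,0,0],[0,-0.009,0,0,0,0]])

```text
time_s: 9.3
ee_pos: [512.4, 75.4, 55.2]
orientation: [0.998, -0.063, 0.0, 0.0]
ft_force: [1.8, -1.2, -1.8]
finger_gap: 0.143
```

Emit:
carry_out(moves=[[0,-0.009,0,0,0,0],[0,-0.009,0,0,0,0],[0,-0.009,0,0,0,0],[0,-0.009,0,0,0,0],[0,-0.009,0,0,0,0]])

```text
time_s: 9.72
ee_pos: [513.4, 84.4, 55.2]
orientation: [0.998, -0.063, 0.0, 0.0]
ft_force: [2.1, -2.1, -1.8]
finger_gap: 0.152
```

```bash
python3 -c "
from h import *
to(M-20*a-[0,0,6.5]);print(get_state()['ft_torque'])
p,d=save('scene','s7');cv2.imwrite('pics/s7c.png',cv2.resize(p[200:300,250:370,::-1],None,fx=6,fy=6,interpolation=3)[:600])"
```

```text
pos [513.45  84.41  55.2 ] units [-0.0119 -0.0124  0.0085]
s,lat -22.47 2.37
rot units [ 0.     -0.0002 -0.0001] F [ 2.08 -2.15 -1.76] ax -1.87 lat 2.34 gap 0.152 t 9.7167 j [ 0.16  0.64 -0.56  2.    0.55  0.66 -0.89]
[-0.34105399 -0.41081048 -0.12138155]
```

View pics/s7c.png

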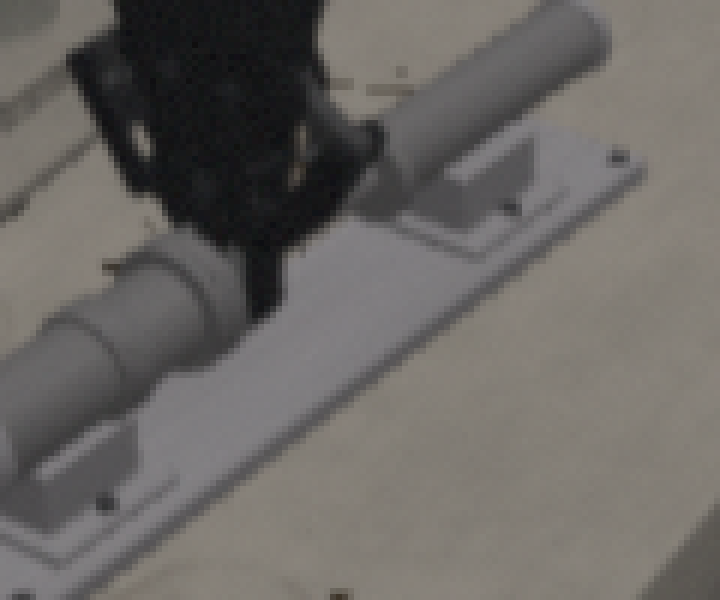

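Emit:
carry_out(moves=[[0.002,-0.0075,0,0,0,0],[0,-0.0075,0,0,0,0],[0,-0.005,0,0,0,0],[0,0,0,0,0,0],[0,0,0,0,0,0]])

```text
time_s: 10.18
ee_pos: [514.1, 88.7, 55.2]
orientation: [0.998, -0.062, 0.0, -0.0]
ft_force: [0.7, 0.8, -3.0]
finger_gap: 0.143
```

```bash
python3 -c "
from h import *
to(M-20*a-[0,0,6.5]);print(get_state()['ft_torque'])"
```

```text
pos [514.06  88.74  55.17] units [-0.0122  0.0095  0.0083]
s,lat -18.1 2.44
rot units [-0.0002 -0.0001  0.0001] F [ 0.67  0.8  -2.98] ax 0.88 lat 0.56 gap 0.143 t 10.1833 j [ 0.15  0.64 -0.56  2.    0.55  0.66 -0.89]
[ 0.14297613 -0.15178939 -0.06746012]
```

Emit:
carry_out(moves=[[0,0,0,0,0,0],[0,0,0,0,0,0],[0,0,0,0,0,0],[0,0,0,0,0,0],[0,0,0,0,0,0]], hand=0.5)

```text
time_s: 10.6
ee_pos: [514.2, 88.2, 55.3]
orientation: [0.998, -0.063, 0.0, 0.0]
ft_force: [0.2, -0.5, 0.0]
finger_gap: 0.5
```

Emit:
carry_out(moves=[[0,0.06,0,0,0,0],[0,0.06,0,0,0,0],[0,0.06,0,0,0,0],[0,0.06,0,0,0,0],[0,0.06,0,0,0,0]])

```text
time_s: 11.02
ee_pos: [506.4, 26.6, 55.2]
orientation: [0.998, -0.063, 0.0, 0.0]
ft_force: [-0.4, -0.0, -0.5]
finger_gap: 0.496
```

Emit:
carry_out(moves=[[0,0.015,0,0,0,0],[0,0,0,0,0,0],[0,0,0,0,0,0]])

```text
time_s: 11.27
ee_pos: [506.5, 25.6, 55.3]
orientation: [0.998, -0.063, 0.0, -0.0]
ft_force: [0.1, 0.6, 0.7]
finger_gap: 0.5
```

```bash
python3 -c "
from h import *
to(M-82*a+[2.3,0,-5])
p,d=save('scene','s8');cv2.imwrite('pics/s8c.png',cv2.resize(p[200:300,250:370,::-1],None,fx=6,fy=6,interpolation=3)[:600])"
```

```text
pos [506.48  25.63  55.29] units [-0.0026  0.0002  0.0014]
s,lat -81.66 2.81
rot units [-0.0002 -0.0003 -0.0003] F [0.06 0.64 0.72] ax 0.64 lat -0.02 gap 0.5 t 11.2667 j [ 0.28  0.62 -0.57  2.03  0.56  0.64 -0.79]
```

View pics/s8c.png

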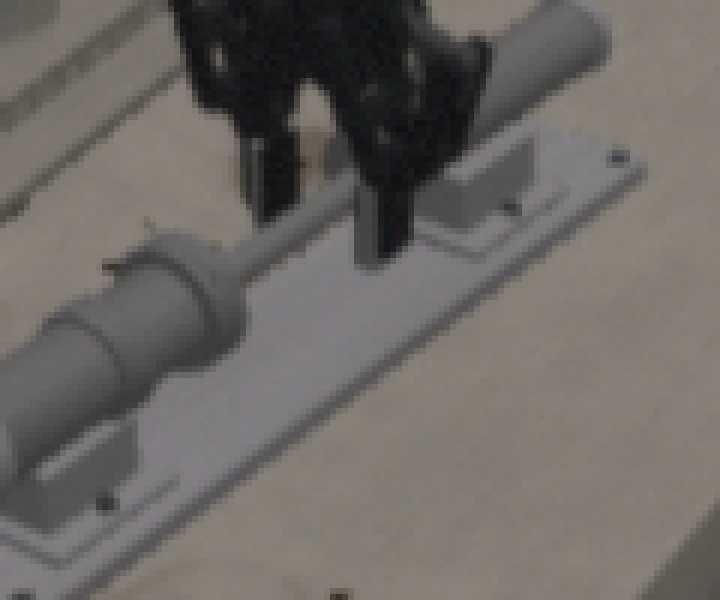

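Emit:
carry_out(moves=[[-0.0015,0,0.0075,0,0,0],[0,0,0,0,0,0]])

```text
time_s: 11.48
ee_pos: [506.0, 26.6, 53.5]
orientation: [0.998, -0.062, 0.0, -0.0]
ft_force: [-1.4, -0.3, -0.9]
finger_gap: 0.5
```

Emit:
carry_out(moves=[[0,0,0,0,0,0],[0,0,0,0,0,0],[0,0,0,0,0,0],[0,0,0,0,0,0],[0,0,0,0,0,0]], hand=0, force=50)

```text
time_s: 11.9
ee_pos: [506.1, 26.2, 53.8]
orientation: [0.998, -0.062, 0.0, -0.0]
ft_force: [0.7, 0.9, 2.0]
finger_gap: 0.148
```

Emit:
carry_out(moves=[[0,0,-0.0075,0,0,0],[0,0,0,0,0,0],[0,0,0,0,0,0],[0,0,0,0,0,0]])

```text
time_s: 12.23
ee_pos: [505.8, 25.5, 55.0]
orientation: [0.998, -0.063, 0.0, 0.0]
ft_force: [-0.8, 0.7, -2.9]
finger_gap: 0.142
```

```bash
python3 -c "
from h import *
to(M-82*a+[2.3,0,-5]);print(get_state()['ft_torque'])"
```

```text
pos [505.84  25.51  54.96] units [ 0.0005 -0.0007 -0.0002]
s,lat -81.86 2.19
rot units [ 0.0001 -0.     -0.0001] F [-0.81  0.72 -2.94] ax 0.62 lat -0.9 gap 0.142 t 12.2333 j [ 0.28  0.62 -0.57  2.03  0.56  0.64 -0.79]
[-0.06424718  0.01353943 -0.02403366]
```

Emit:
carry_out(moves=[[0,-0.0075,0,0,0,0],[0,-0.0075,0,0,0,0],[0,-0.0075,0,0,0,0],[0,-0.0075,0,0,0,0],[0,-0.0075,0,0,0,0]])

```text
time_s: 12.65
ee_pos: [507.0, 33.5, 55.2]
orientation: [0.998, -0.063, 0.0, -0.0]
ft_force: [-0.5, -0.3, -3.5]
finger_gap: 0.144
```

Emit:
carry_out(moves=[[0,-0.0075,0,0,0,0],[0,-0.0075,0,0,0,0],[0,-0.0075,0,0,0,0],[0,-0.0075,0,0,0,0]])

```text
time_s: 12.98
ee_pos: [507.9, 38.5, 55.2]
orientation: [0.998, -0.063, 0.0, 0.001]
ft_force: [1.1, -4.9, -3.2]
finger_gap: 0.141
```

Emit:
carry_out(moves=[[0,-0.0075,0,0,0,0],[0,-0.0075,0,0,0,0],[0,-0.0075,0,0,0,0],[0,-0.0075,0,0,0,0]])

```text
time_s: 13.32
ee_pos: [508.5, 44.1, 55.1]
orientation: [0.998, -0.063, 0.0, 0.001]
ft_force: [0.6, -5.1, -3.3]
finger_gap: 0.144
```

Emit:
carry_out(moves=[[0,-0.0075,0,0,0,0],[0,-0.0075,0,0,0,0],[0,-0.0075,0,0,0,0],[0,-0.0075,0,0,0,0]])

```text
time_s: 13.65
ee_pos: [509.3, 51.1, 55.2]
orientation: [0.998, -0.063, 0.0, 0.0]
ft_force: [1.5, -4.2, -2.6]
finger_gap: 0.144
```

```bash
python3 -c "
from h import *
to(M-82*a+[2.3,0,-5]);print(get_state()['ft_torque'])"
```

```text
pos [509.3   51.1   55.18] units [-0.0006  0.1284  0.0009]
s,lat -56.03 2.42
rot units [ 0.     -0.0002 -0.0001] F [ 1.52 -4.25 -2.64] ax -4.03 lat 2.04 gap 0.144 t 13.65 j [ 0.23  0.63 -0.57  2.02  0.55  0.65 -0.84]
[-1.01874311 -0.2496473  -0.12927282]
```

Emit:
carry_out(moves=[[0.001,-0.0075,0,0,0,0],[0,-0.0075,0,0,0,0],[0,-0.0075,0,0,0,0],[0,-0.0075,0,0,0,0]])

```text
time_s: 13.98
ee_pos: [510.2, 57.2, 55.2]
orientation: [0.998, -0.063, 0.0, -0.0]
ft_force: [1.1, -3.3, -2.6]
finger_gap: 0.146
```

Emit:
carry_out(moves=[[0.001,-0.0075,0,0,0,0],[0,-0.0075,0,0,0,0],[0,-0.0075,0,0,0,0]])

```text
time_s: 14.23
ee_pos: [510.9, 61.6, 55.1]
orientation: [0.998, -0.063, 0.0, 0.0]
ft_force: [-0.1, -4.5, -2.8]
finger_gap: 0.146
```

Emit:
carry_out(moves=[[0,-0.005,0,0,0,0],[0,-0.005,0,0,0,0]])

```text
time_s: 14.4
ee_pos: [511.2, 63.6, 55.2]
orientation: [0.998, -0.063, 0.0, 0.0]
ft_force: [-0.2, -4.6, -3.4]
finger_gap: 0.142
```

```bash
python3 -c "
from h import *
to(M-82*a+[2.3,0,-5]);print(get_state()['ft_torque'])"
```

```text
pos [511.17  63.57  55.18] units [-0.0022  0.1914  0.0009]
s,lat -43.43 2.72
rot units [-0.     -0.0002  0.    ] F [-0.25 -4.58 -3.42] ax -4.58 lat 0.33 gap 0.142 t 14.4 j [ 0.2   0.63 -0.57  2.01  0.55  0.65 -0.85]
[-0.97383767 -0.10927814 -0.0403955 ]
```

Emit:
carry_out(moves=[[0,-0.0035,0,0,0,0],[0,-0.0035,0,0,0,0]])

```text
time_s: 14.57
ee_pos: [511.3, 64.9, 55.2]
orientation: [0.998, -0.063, 0.0, 0.0]
ft_force: [-0.1, -4.3, -2.3]
finger_gap: 0.142
```

Emit:
carry_out(moves=[[0,-0.0035,0,0,0,0],[0,-0.0035,0,0,0,0]])

```text
time_s: 14.73
ee_pos: [511.5, 66.2, 55.2]
orientation: [0.998, -0.063, 0.0, 0.0]
ft_force: [0.8, -4.5, -3.7]
finger_gap: 0.145
```

Emit:
carry_out(moves=[[0,-0.0035,0,0,0,0],[0,-0.0035,0,0,0,0]])

```text
time_s: 14.9
ee_pos: [511.7, 67.6, 55.2]
orientation: [0.998, -0.063, 0.0, 0.0]
ft_force: [0.7, -4.8, -3.2]
finger_gap: 0.147
```

Emit:
carry_out(moves=[[0,-0.0035,0,0,0,0],[0,-0.0035,0,0,0,0]])

```text
time_s: 15.07
ee_pos: [511.9, 69.0, 55.2]
orientation: [0.998, -0.063, 0.0, 0.0]
ft_force: [-0.1, -4.2, -2.8]
finger_gap: 0.143
```

Emit:
carry_out(moves=[[0,-0.0035,0,0,0,0],[0,-0.0035,0,0,0,0]])

```text
time_s: 15.23
ee_pos: [512.1, 70.4, 55.2]
orientation: [0.998, -0.063, 0.0, 0.0]
ft_force: [0.5, -4.3, -3.3]
finger_gap: 0.144
```

Emit:
carry_out(moves=[[0,-0.0035,0,0,0,0],[0,-0.0035,0,0,0,0]])

```text
time_s: 15.4
ee_pos: [512.3, 71.8, 55.2]
orientation: [0.998, -0.063, 0.0, 0.0]
ft_force: [0.9, -4.1, -3.4]
finger_gap: 0.144
```

Steady drag about 4.4 N, no stop yet.

Emit:
carry_out(moves=[[0,-0.0035,0,0,0,0],[0,-0.0035,0,0,0,0]])

```text
time_s: 15.57
ee_pos: [512.4, 73.2, 55.2]
orientation: [0.998, -0.063, 0.0, 0.0]
ft_force: [0.4, -4.5, -2.2]
finger_gap: 0.142
```

Emit:
carry_out(moves=[[0,-0.0035,0,0,0,0],[0,-0.0035,0,0,0,0]])

```text
time_s: 15.73
ee_pos: [512.6, 74.6, 55.2]
orientation: [0.998, -0.063, 0.0, 0.0]
ft_force: [1.4, -4.6, -2.8]
finger_gap: 0.14
```

Emit:
carry_out(moves=[[0,-0.0035,0,0,0,0],[0,-0.0035,0,0,0,0]])

```text
time_s: 15.9
ee_pos: [512.8, 76.0, 55.2]
orientation: [0.998, -0.063, 0.0, -0.0]
ft_force: [1.0, -4.0, -2.9]
finger_gap: 0.143
```

Emit:
carry_out(moves=[[0,-0.0035,0,0,0,0],[0,-0.0035,0,0,0,0]])

```text
time_s: 16.07
ee_pos: [513.0, 77.4, 55.2]
orientation: [0.998, -0.063, 0.0, 0.0]
ft_force: [0.5, -3.2, -3.2]
finger_gap: 0.143
```

Emit:
carry_out(moves=[[0,-0.0035,0,0,0,0],[0,-0.0035,0,0,0,0]])

```text
time_s: 16.23
ee_pos: [513.1, 78.8, 55.2]
orientation: [0.998, -0.063, 0.0, 0.0]
ft_force: [1.1, -4.1, -1.8]
finger_gap: 0.143
```

Emit:
carry_out(moves=[[0,-0.0035,0,0,0,0],[0,-0.0035,0,0,0,0]])

```text
time_s: 16.4
ee_pos: [513.3, 80.1, 55.2]
orientation: [0.998, -0.063, 0.0, 0.0]
ft_force: [0.4, -4.0, -2.9]
finger_gap: 0.142
```

Emit:
carry_out(moves=[[0,-0.0035,0,0,0,0],[0,-0.0035,0,0,0,0]])

```text
time_s: 16.57
ee_pos: [513.5, 81.6, 55.2]
orientation: [0.998, -0.063, 0.0, 0.0]
ft_force: [-0.0, -4.0, -2.7]
finger_gap: 0.142
```

Emit:
carry_out(moves=[[0,-0.0035,0,0,0,0],[0,-0.0035,0,0,0,0]])

```text
time_s: 16.73
ee_pos: [513.6, 82.6, 55.2]
orientation: [0.998, -0.063, 0.0, 0.0]
ft_force: [0.4, -6.2, -2.6]
finger_gap: 0.146
```

Emit:
carry_out(moves=[[0,-0.0025,0,0,0,0],[0,0,0,0,0,0]])

```text
time_s: 16.9
ee_pos: [513.6, 83.0, 55.1]
orientation: [0.998, -0.063, 0.0, 0.0]
ft_force: [-0.7, -5.1, -2.7]
finger_gap: 0.145
```

Emit:
carry_out(moves=[[0,-0.0025,0,0,0,0],[0,0,0,0,0,0]])

```text
time_s: 17.07
ee_pos: [513.6, 83.2, 55.1]
orientation: [0.998, -0.063, 0.0, 0.001]
ft_force: [0.8, -5.0, -3.7]
finger_gap: 0.146
```

```bash
python3 -c "
from h import *
to(M-82*a+[2.3,0,-5]);print(get_state()['ft_torque'])
for i in range(3):
    capture('scene'); s=get_state(); print(s['ee_pos'],s['ft_force']@a,s['ft_force'])"
```

```text
pos [513.61  83.16  55.1 ] units [-0.0019  0.2901  0.0008]
s,lat -23.69 2.69
rot units [ 0.0004 -0.0001 -0.0002] F [ 0.75 -5.05 -3.73] ax -4.91 lat 1.38 gap 0.146 t 17.0667 j [ 0.16  0.64 -0.56  2.    0.55  0.66 -0.89]
[-1.22963003 -0.08302731 -0.06489266]
[513.6297283   83.13427184  55.09291786] -4.972535835942887 [ 1.10688023 -5.15127567 -2.28682887]
[513.59774494  83.13107563  55.09132877] -5.047978245835802 [ 2.26688787 -5.37344603 -2.31839481]
[513.62654872  83.1401732   55.08181862] -5.766971997416546 [ 0.34587387 -5.85612314 -3.19912698]
```

Emit:
carry_out(moves=[[0,-0.0025,0,0,0,0],[0,-0.0025,0,0,0,0]])

```text
time_s: 17.38
ee_pos: [513.6, 83.5, 55.0]
orientation: [0.998, -0.063, -0.0, 0.001]
ft_force: [0.8, -8.5, -2.3]
finger_gap: 0.149
```

```bash
cat > q.py <<'E'
from h import *
s=get_state(); print('s',((s['ee_pos']-M)@a).round(2),'F',(s['ft_force']@a).round(2),'T',s['ft_torque'].round(2))
F=[];T=[]
for i in range(4):
    capture('scene'); s=get_state(); F.append(s['ft_force']@a);T.append(s['ft_torque'][0])
print('s',((s['ee_pos']-M)@a).round(2),np.mean(F).round(2),np.mean(T).round(2))
E
python3 q.py
```

```text
s -23.34 F -8.37 T [-1.75 -0.12 -0.11]
s -23.18 -7.27 -1.42
```

Emit:
carry_out(moves=[[0,0.0025,0,0,0,0],[0,0,0,0,0,0]])

```text
time_s: 17.75
ee_pos: [513.7, 83.7, 55.1]
orientation: [0.998, -0.063, 0.0, 0.001]
ft_force: [0.6, -6.4, -2.9]
finger_gap: 0.142
```

```bash
python3 q.py
```

```text
s -23.19 F -6.28 T [-1.24 -0.09 -0.12]
s -23.22 -5.57 -1.2
```

Emit:
carry_out(moves=[[0,0,0,0,0,0],[0,0,0,0,0,0],[0,0,0,0,0,0],[0,0,0,0,0,0],[0,0,0,0,0,0]], hand=0.6)

```text
time_s: 18.37
ee_pos: [514.0, 85.0, 55.4]
orientation: [0.998, -0.062, 0.001, -0.0]
ft_force: [-0.2, -0.6, 0.2]
finger_gap: 0.599
```

```bash
python3 q.py; python3 -c "
from h import *
p,d=save('scene','s9');cv2.imwrite('pics/s9c.png',cv2.resize(p[200:300,250:370,::-1],None,fx=6,fy=6,interpolation=3)[:600])"
```

```text
s -21.77 F -0.58 T [-0.04 -0.02  0.05]
s -22.34 -0.03 0.01
```

View pics/s9c.png

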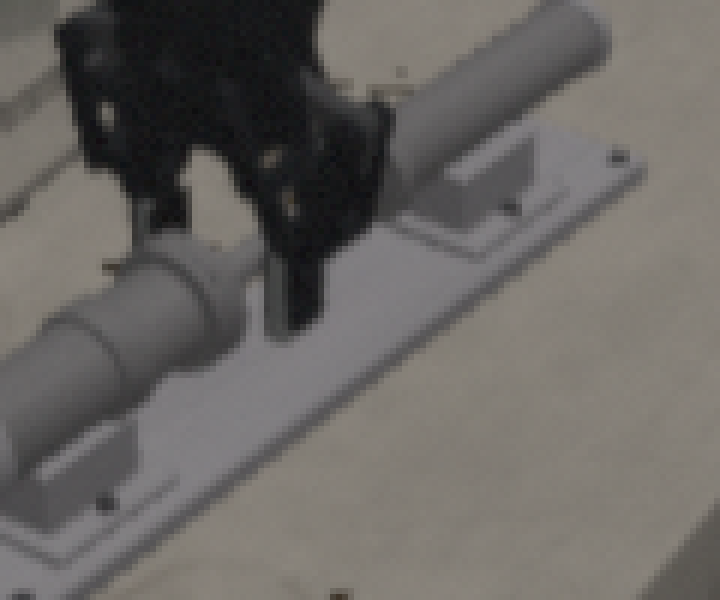

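Emit:
carry_out(moves=[[0,0,-0.08,0,0,0],[0,0,-0.12,0,0,0],[0,0,-0.15,0,0,0],[0,0,-0.15,0,0,0],[0,0,0,0,0,0]])

```text
time_s: 19.03
ee_pos: [516.2, 85.7, 160.1]
orientation: [0.998, -0.063, 0.004, -0.001]
ft_force: [0.5, 1.5, -0.1]
finger_gap: 0.6
```

```bash
python3 q.py; python3 -c "
from h import *
p,d=save('scene','s10');cv2.imwrite('pics/s10c.png',cv2.resize(p[160:310,220:420,::-1],None,fx=4,fy=4,interpolation=3)[:600])
for t in ['cap_mid','counter_mid','label_roll_mid']: print(t,spot_point(t,'scene')[:1])"
```

```text
s -20.88 F 1.51 T [ 0.02 -0.07 -0.  ]
s -23.01 0.07 0.02
cap_mid [{'at': [380.1, 193.5], 'score': 0.67}]
counter_mid [{'at': [410.3, 200.9], 'score': 0.73}]
label_roll_mid [{'at': [213.2, 349.7], 'score': 0.81}]
```

View pics/s10c.png

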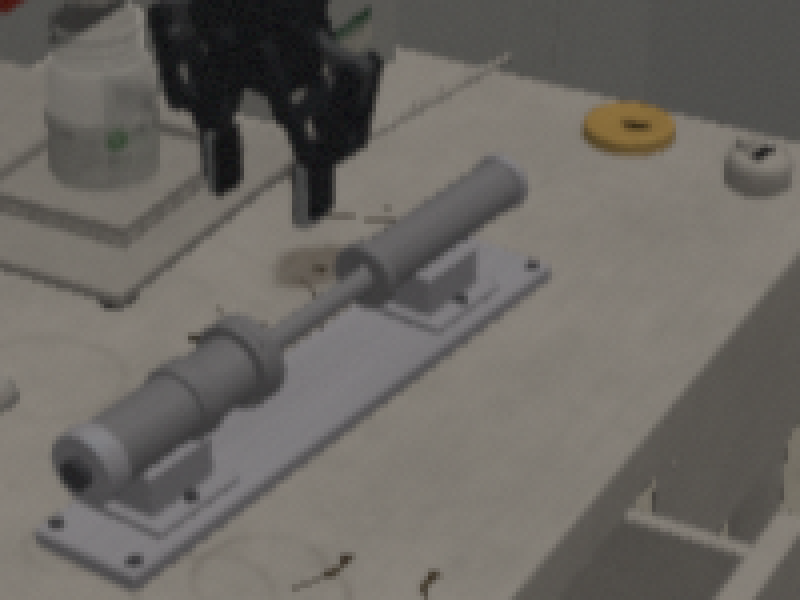

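The picture shows the rod running from the sleeve into the flange, which sits near crop pixel (270,340). The open gripper is clear above it, and the bystanders are where they were.

```bash
python3 -c "
from h import *
print(get_state()['joint_velocities'].round(3)); print(order.sign_off())"
```

```text
[ 0.001 -0.002 -0.003 -0.005 -0.     0.003  0.003]
the job is handed in; nothing more can be done
None
```

The plunger rod is refitted and rests on the sprung stop. I handed the job in after about 19 s, with the gripper open and clear of everything.

- **First grip:** I took the rod in the window, about 72 mm behind the bore mouth. The side force showed I was about 2 mm off the axis, so I centred it, lifted the rod onto the axis and pushed about 54 mm. That put the tip roughly 40 mm into the bore. Then I let go.
- **Second grip:** I took hold again about 82 mm behind the mouth and pushed on. The seal's drag began at about 50 mm and stayed steady at 4 to 5 N.
- **Stop:** With the tip about 96 mm in, the push rose to 8.4 N and the rod moved only about half of each further step. I read this as the stop, pressed about 1.5 mm, or 4 to 5 N on it. I backed the arm off slightly, with no measured rod movement, and let go.

**Last checks:** The force on the tool was about zero after release. The camera shows the rod in the bore. The jar cap, tally counter and label roll were within 5 pixels of where they were found at the start and look undisturbed.

**Not checked:** The tip and stop cannot be seen, so home is judged only from the force and movement before release. I did not check the rod's position again afterwards. It may have sprung back by a fraction of a millimetre if the seal holds less once the rod is let go.

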